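# Close up the breaker row with the end clamp and hold it for the screw

### The job

Set the loose three-pole breaker on the free length of the rail on the mounting plate, the same way round as the breakers already there, and let go of it. Then slide the loose end clamp along the rail, without ramming, until it closes the breaker up tight against the row, and keep pushing on the clamp with a steady 10 N or so, so that your colleague can tighten its screw: hold that for a few seconds and finish while still pushing, do not let go. Leave the other things on the bench where they are.

Things in the scene. Friction and masses are not known exactly. Their poses are not given: they have to be found in the camera images.
- panel: Aluminium mounting plate fixed flat on the bench, 220 (x) by 380 (y) by 3 mm. Origin: centre of its underside, bench height. Along its y axis (x = 0) runs a steel top-hat rail, 35 mm wide, top 10.5 mm above the bench, y = -170 to +170 mm. A grey slotted wiring duct 32 mm wide, 40 mm high stands along x = +88 mm; a brass bar 32 mm high, 170 mm long along x = -88 mm.
- row: The breakers already fixed at the rail's +y end (a two-pole, two one-pole, then a thin end stop). Origin: 5 mm above the plate's origin, same axes. They fill the rail from y = +78 mm (the flat side face that the new breaker butts against) to +160 mm. Same shape and height across the rail as the loose breaker when seated.
- end_clamp: Loose steel end clamp on the rail, 18 mm long along it (y), 50 mm wide (x) up to 26.5 mm above the rail's top, then 32 mm wide up to 40 mm, screw head on top to 44 mm. Origin: its middle, on the rail's top; axes as the plate's. Captive, slides only along plate y, drag about 1 N. Starts with its middle at plate y = -135 to -85 mm; closed up it is at y = +15 mm.
- clamp_back (a point): Middle of the end clamp's flat back face (facing plate -y, away from the row), the face to push on towards plate +y; 30.5 mm above the bench, 9 mm behind the clamp's middle; axes as the plate's.
- breaker_center (a point): Centre of the loose three-pole breaker (widest of three loose grey ones, three tied toggles, 0.25-0.5 kg), 36 mm above its underside; z up, x towards its line end. Stands front up. Body 86 (x) by 54 (y) mm, 47.5 high; above it a nose 45 (x) by 54 (y) mm up to 71.5; toggles in the middle up to 82. Seated on the rail this point is 41 mm above the bench, at plate x = 0.
- breaker_line_end (a point): Middle of its line-end face, 43 mm from the centre along its x: the end nearest the white labels on the nose; in the row this end points to plate +x. A recess across the breaker's back along its y, 40 mm wide and 5.5 mm deep, drops straight down over the 35 mm rail: the foot latches are drawn open, nothing snaps; it slides along the rail with 0.5 to 2 N.
- breaker_2p: Another loose breaker, 36 mm wide, two toggles, otherwise as the three-pole one. To be left alone. Origin: centre of its underside.
- breaker_1p: Another loose breaker, 18 mm wide, one toggle. To be left alone. Origin: centre of its underside.
- screwdriver: Black-handled screwdriver lying on the bench. To be left alone.
- tape: Roll of black tape, 64 mm across, 18 mm high, lying flat. To be left alone. Origin: centre of its underside.
- rail_offcut: Loose offcut of the same rail, 140 mm long, 35 mm wide, 7.5 mm high. To be left alone. Origin: centre of its underside.
- contactor: Black and grey contactor, 75 by 45 mm, 83 mm high. To be left alone. Origin: centre of its underside.
Not all that is in view belongs to the job. What is shaped like the part that bears breaker_center but orange is not meant.

How it is judged:
On the way, in this order (a step that is already met when the one before it is completed fails the run):
1. the three-pole breaker sits on the rail, the right way round, let go (z of breaker_center in the frame of panel between 0.038 and 0.0435 m and x of breaker_center in the frame of panel between -0.0045 and 0.0045 m and angle between the x axis of breaker_center and the x axis of panel, either way round below 0.1 rad and angle between breaker_center's own z axis and vertical below 0.06 rad and x of breaker_line_end in the frame of panel above 0.03 m and contact force between the fingers and breaker_3p below 0.5 N), for 0.2 s.
2. the end clamp is pushed up and presses the breaker against the row with a steady 5 to 16 N for 2 s (all of step 1 and contact force between end_clamp and breaker_3p between 5 and 16 N and contact force between breaker_3p and row above 3 N and y of end_clamp in the frame of panel above 0.0115 m and contact force between any of the fingers, the arm and end_clamp above 4 N), for 2 s.
At the end, for the whole second after the job is handed in: The breaker sits flat on the rail (2.5 mm in height, 4.5 mm sideways, 0.1 rad, line end to plate +x), not held, butted on the row (over 3 N); the clamp (within 3.5 mm of y = +15 mm) presses it with 5 to 16 N and the robot still pushes the clamp with over 4 N (all of step 2); the arm keeps its last pose, push and grip.
It fails at once if the clamp rams the breaker (over 45 N) (contact force between end_clamp and breaker_3p above 45 N).
It fails at once if another thing on the bench is moved by more than 30 mm (distance of any of breaker_2p, breaker_1p, screwdriver, tape, rail_offcut, contactor from where it was at the start of the episode above 0.03 m).
It also fails if it takes over 67 s, if anything falls off the work surface, if the arm or the gripper's body presses on something with over 40 N, if the wrist force passes 120 N, or if a joint passes its speed limit or range.

### The arm

A 6-joint arm with a two-finger parallel gripper is mounted at the origin on the work surface. World frame = base frame: x ahead of the robot, y to its left, z up, the work surface at z = 0. Lengths are in m, angles in rad, forces in N, time in s.
With the tool pointing down it reaches from about 0.35 to 0.975 m from the base axis. Payload 17.4 kg.
Tool frame: the origin (TCP) lies at the very end of the fingers, on their centre line; the grasp point (between the pads) lies 19 mm behind it; z points along the fingers, x is the direction in which the jaws open and shut, and the axes are right-handed (so a half turn about z gives the same grasp; the last joint's range is limited). The gripper opens to 85 mm and grips with 20 to 120 N. Pads are 22 mm wide; open, the fingers measure 114 mm over their backs; the gripper's body (76 mm by 85 mm) begins 54 mm behind the grasp point. The pads swing forward as they close: fully open they stand 13 mm farther back than shut.
Start: joints at [1.067, 0.116, 1.442, -0, 1.584, -0.038], TCP at [0.303, 0.603, 0.231] pointing down, gripper open.
Joint ranges: [-2.83, 2.83], [-0.83, 2.19], [0.07, 2.5], [-1.14, 4.28], [0.01, 3], [-2.97, 2.97]. Speed limits (rad/s): [1.89, 1.89, 2.22, 3.14, 3.14, 3.14].

### API

Orientations are given as a unit quaternion [w, x, y, z].
In Python, from bench import manip gives the robot as it stands.
- The arm moves only by the shell command python3 -m crank 'ROWS' [OPENING]. ROWS is text: rows parted by semicolons, each of 6 numbers parted by spaces: the shift along the tool's x, y, z in m, then the turn, a rotation vector about the tool's x, y, z in rad. A call has 1 to 20 rows; each row is the pose to reach, as a shift and turn from the pose commanded when the call began, along the tool's axes at that moment; what a row does not reach only later rows make up. A row lasts 1/8 s, in which the tool goes at most 62.5 mm and 10.7 degrees, less where a joint would pass 70% of its speed; a pose out of reach is approached as far as the arm can. A call with a gripper value outside its range is refused whole. OPENING is the opening, from 0 (shut) to 1 (fully open), set as the call begins (- or left out, the last holds). The fingers move at their own pace and stop on an object; the grip force is fixed at half the most. Time passes only in rows, so rows that repeat a pose let the fingers close. It gives the time, the measured TCP pose, the force and the opening at its end, in the units of the state.
- manip.sense(): the state, without advancing time (a new reading comes with each control period).
- manip.snapshot(name): name is "scene" or "top" or "wrist"; returns the picture (480x640x3 uint8, blue, green, red); there is no depth.
- manip.camera_params(name): a dict with "intrinsics" (3x3 intrinsics, pixels), "k1" (the pictures are not rectified: a ray, as slopes to the right and down, at radius r is drawn at 1 + k1 r^2 times it, then the intrinsics apply), "R" (3x3) and "t" (3): a world point X has camera coordinates R X + t; the wrist camera has in their place "hand_eye" (4x4, takes a point from camera to tool coordinates, whose origin is the TCP and whose axes are the tool frame's). Camera axes: x right, y down, z forward; pixel columns grow to the right and rows downward; lengths in m; the calibration is good to about 2 mm. A picture is of the moment at which its call begins: read the wrist's pose just before it. camera_params takes no time and is no camera call.
- manip.hand_in(): hands the job in, once; it reports no verdict.
The state is a dict: "time_s": time; "joint_pos": joint angles; "joint_velocities": joint speeds; "tau": joint torques, N m; "tool_pos": TCP position; "tool_rot": TCP orientation; "ft_force": force on the tool from outside, world axes, zero at the start; "ft_torque": the same for the moment, N m; "width": finger opening in m.
Only numpy, scipy, OpenCV 4.12 (cv2) and the standard library are available. Lean on these libraries where they do the work, as an engineer would, in place of code of your own. Each camera call takes 0.05 s, during which the arm holds its last target. There are 200 camera calls.

## Working session

There is one attempt and no reset: what is moved stays moved. The work goes in short steps, Python scripts to look and compute and a shell command to move; the robot and the scene stay as the last step left them, time stands still between calls to the robot, and variables do not carry over. Pictures are saved under pics/ and viewed, about 8 in all and at most 12, crops included, and the job is handed in when it is done.

```bash
mkdir -p pics; ls; cat > h.py <<'E'
import numpy as np, cv2
from scipy.spatial.transform import Rotation as R
from bench import manip
def tool(s):
    q=s["tool_rot"]; T=np.eye(4); T[:3,:3]=R.from_quat([q[1],q[2],q[3],q[0]]).as_matrix(); T[:3,3]=s["tool_pos"]; return T
def cam(name,s=None):
    p=manip.camera_params(name); K=np.array(p["intrinsics"])
    if name=="wrist":
        C=tool(s)@np.array(p["hand_eye"]); 
        return K,p["k1"],C[:3,:3].T,-C[:3,:3].T@C[:3,3]
    return K,p["k1"],np.array(p["R"]),np.array(p["t"])
def unproj(c,uv,z):
    K,k1,Rm,t=c; uv=np.atleast_2d(uv).astype(float)
    n=cv2.undistortPoints(uv[:,None],K,np.array([k1,0,0,0,0.]))[:,0]
    # cv2 model: drawn=x(1+k1 r^2)
    d=np.c_[n,np.ones(len(n))]@Rm; o=-Rm.T@t
    return o+d*((z-o[2])/d[:,2])[:,None]
def proj(c,X):
    K,k1,Rm,t=c
    return cv2.projectPoints(np.atleast_2d(X).astype(float),cv2.Rodrigues(Rm)[0],t,K,np.array([k1,0,0,0,0.]))[0][:,0]
E
python3 - <<'E'
from h import *
s=manip.sense(); print({k:np.round(v,3) for k,v in s.items()}); print(tool(s).round(3))
for n in("top","scene"):
    cv2.imwrite(f"pics/{n}0.png",manip.snapshot(n)); c=cam(n); print(n,c[0].round(1).tolist(),c[1],(-c[2].T@c[3]).round(3))
print(manip.camera_params("wrist"))
E
```

```text
pics
{'time_s': np.float64(0.0), 'joint_pos': array([ 1.067,  0.116,  1.442,  0.   ,  1.584, -0.038]), 'joint_velocities': array([ 0.001,  0.001,  0.   , -0.001, -0.001, -0.001]), 'tau': array([-1.0000e-03, -7.3196e+01, -6.3251e+01, -0.0000e+00,  6.0000e-03,
        0.0000e+00]), 'tool_pos': array([0.303, 0.603, 0.231]), 'tool_rot': array([ 0.   ,  0.851,  0.525, -0.   ]), 'ft_force': array([-0.531,  0.245, -0.172]), 'ft_torque': array([-0.01 ,  0.048, -0.003]), 'width': np.float64(0.085)}
[[ 0.449  0.893 -0.001  0.303]
 [ 0.893 -0.449 -0.001  0.603]
 [-0.001 -0.    -1.     0.231]
 [ 0.     0.     0.     1.   ]]
top [[573.4, 0.0, 324.9], [0.0, 573.4, 250.0], [0.0, 0.0, 1.0]] -0.15531212939801156 [ 0.389 -0.019  1.376]
scene [[453.8, 0.0, 326.3], [0.0, 453.8, 241.5], [0.0, 0.0, 1.0]] -0.031299510117120274 [ 1.325 -0.526  0.714]
{'intrinsics': array([[431.61600037,   0.        , 312.29145674],
       [  0.        , 431.61600037, 232.50753903],
       [  0.        ,   0.        ,   1.        ]]), 'k1': -0.050393300825834465, 'hand_eye': array([[ 9.99999891e-01,  4.47748793e-04, -1.29464685e-04,
         1.52279369e-04],
       [-3.98310663e-04,  9.65200132e-01,  2.61512040e-01,
        -6.74652990e-02],
       [ 2.42051031e-04, -2.61511960e-01,  9.65200205e-01,
        -1.43326279e-01],
       [ 0.00000000e+00,  0.00000000e+00,  0.00000000e+00,
         1.00000000e+00]])}
```

View pics/top0.png

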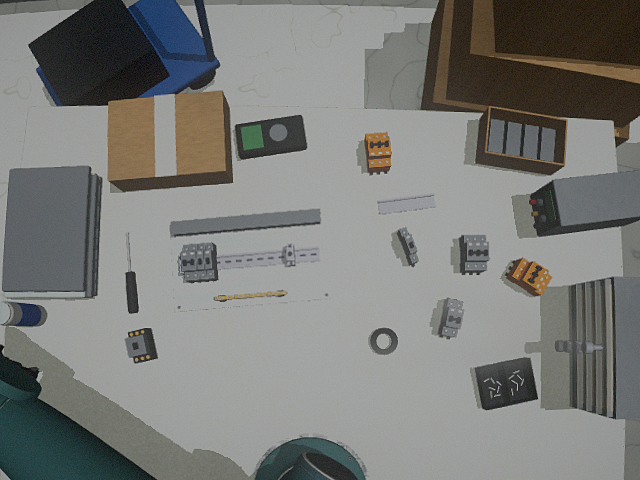

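View pics/scene0.png

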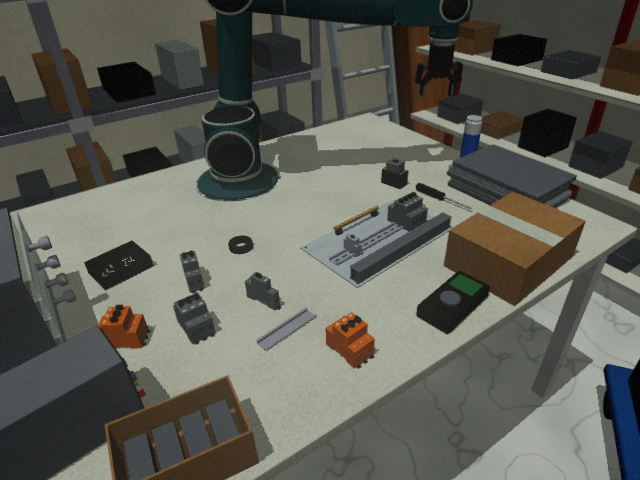

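The top picture shows the plate with the row at (199,262), the clamp at (290,255) and the rail running to about (318,256). The three-pole breaker is at (474,255), with orange decoys at (378,152) and (528,276). I'll enlarge the plate and the breaker.

```bash
python3 - <<'E'
import cv2,numpy as np
a=cv2.imread("pics/top0.png")
p=cv2.resize(a[200:320,160:340],None,fx=4.4,fy=4.4,interpolation=cv2.INTER_CUBIC)[:, :800]
q=cv2.resize(a[222:288,440:510],None,fx=5,fy=5,interpolation=cv2.INTER_CUBIC)
cv2.imwrite("pics/c1.png",p); 
from h import *
c=cam("top")
# rough: plate corner screws etc
for n,uv,z in[("brk",(474,255),.07),("clamp",(290,255),.05),("railend",(319,256),.0105),("screwbr",(326,295),.003),("screwbl",(179,307),.003),("duct r",(321,216),.04),("duct l",(171,229),.04),("brass r",(287,294),.032),("brass l",(215,299),.032)]: print(n,unproj(c,uv,z).round(4))
K,k,Rm,t=cam("scene"); 
s=cv2.imread("pics/scene0.png"); q2=cv2.resize(s[280:350,160:230],(350,350),interpolation=cv2.INTER_CUBIC)
cv2.imwrite("pics/c2.png",np.hstack([cv2.resize(q,(371,350)),q2]))
E
```

```text
brk [[ 0.569  -0.3687  0.07  ]]
clamp [[0.5612 0.0594 0.05  ]]
railend [[ 0.5656 -0.008   0.0105]]
screwbr [[ 0.4728 -0.0271  0.003 ]]
screwbl [[0.4342 0.3264 0.003 ]]
duct r [[ 0.6577 -0.0105  0.04  ]]
duct l [[0.6179 0.3472 0.04  ]]
brass r [[0.4711 0.0646 0.032 ]]
brass l [[0.4547 0.234  0.032 ]]
```

View pics/c2.png

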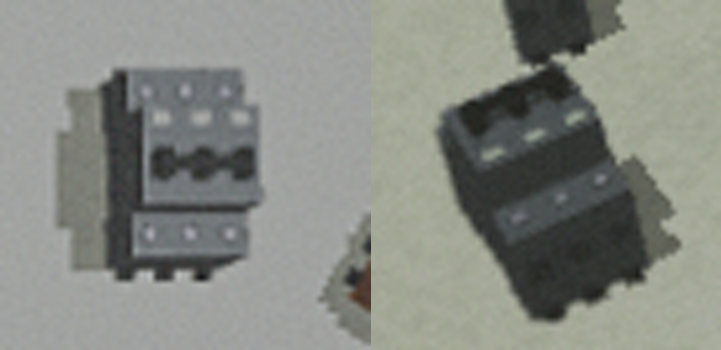

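The white labels face world +x, so the breaker's line end points roughly to +x. The plate is yawed about 0.11 rad with its centre near (0.550,0.158). Duct and brass bar agree on that centre. Next I'll hover over the plate and look from close by.

```bash
python3 -m crank '-0.276 0.415 -0.03 0 0 1.02;-0.276 0.415 -0.03 0 0 1.02;-0.276 0.415 -0.03 0 0 1.02;-0.276 0.415 -0.03 0 0 1.02;-0.276 0.415 -0.03 0 0 1.02;-0.276 0.415 -0.03 0 0 1.02;-0.276 0.415 -0.03 0 0 1.02;-0.276 0.415 -0.03 0 0 1.02;-0.276 0.415 -0.03 0 0 1.02;-0.276 0.415 -0.03 0 0 1.02;-0.276 0.415 -0.03 0 0 1.02;-0.276 0.415 -0.03 0 0 1.02;-0.276 0.415 -0.03 0 0 1.02;-0.276 0.415 -0.03 0 0 1.02'
python3 - <<'E'
from h import *
import json
s=manip.sense(); cv2.imwrite("pics/w1.png",manip.snapshot("wrist")); json.dump({k:np.array(v).tolist() for k,v in s.items()},open("w1.json","w"))
print(tool(s).round(3))
E
```

```text
time_s: 1.85
tool_pos: [0.5499, 0.1704, 0.2613]
tool_rot: [0.0, 0.999, 0.043, 0.0]
ft_force: [0.0, 0.0, -0.6]
width: 0.0857
[[ 0.996  0.085  0.     0.55 ]
 [ 0.085 -0.996 -0.     0.17 ]
 [ 0.     0.    -1.     0.261]
 [ 0.     0.     0.     1.   ]]
```

View pics/w1.png

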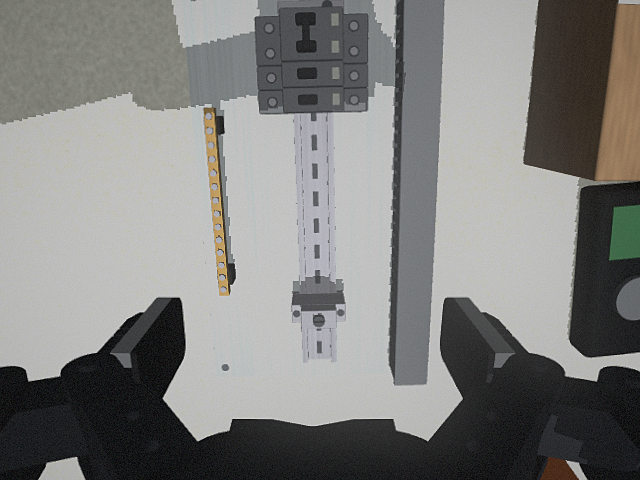

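The wrist view shows the rail between columns of about 295 and 336, the row face at row 112 or so, the clamp at (319,310), and the duct edges at 400 and 440. Labels are on the duct side, as expected. Now I'll fit the rail edges.

```bash
python3 - <<'E'
from h import *
import json
s=json.load(open("w1.json")); c=cam("wrist",s); g=cv2.GaussianBlur(cv2.cvtColor(cv2.imread("pics/w1.png"),6),(3,3),0).astype(float)
for v in(150,200,250): print(v,g[v,286:345].astype(int).tolist())
print("col 275",g[85:130,275].astype(int).tolist()); print("col 319 lower",g[320:372,330].astype(int).tolist())
C=-c[2].T@c[3]; print(C)
ct=np.array([.550,.159,0]); a=.11
M=R.from_euler('z',a).as_matrix()
P=lambda x,y,z: proj(c,ct+M@np.array([x,y,z])).round(1)[0]
print("pred rail",P(-.0175,0,.0105),P(.0175,0,.0105),P(-.0175,-.17,.0105),P(.0175,-.17,.0105),"row",P(-.03,.078,.0525),P(.03,.078,.0525),"duct",P(.072,-.18,.04),P(.104,-.18,.04),"plate",P(-.11,-.19,.003))
for uv,z in[((295,362),.0105),((337,361),.0105),((258,113),.0525),((367,112),.0525),((319,320),.0545),((225,368),.003),((297,321),.037),((342,317),.037)]:
    w=unproj(c,uv,z)[0]; print(uv,w.round(4),(M.T@(w-ct)).round(4))
E
```

```text
150 [193, 193, 192, 192, 193, 193, 192, 192, 188, 179, 172, 171, 174, 175, 161, 149, 164, 175, 171, 171, 171, 173, 175, 177, 176, 161, 136, 130, 138, 142, 149, 164, 174, 175, 175, 176, 174, 173, 173, 171, 163, 159, 168, 173, 172, 174, 177, 182, 189, 192, 192, 192, 192, 191, 191, 192, 192, 193, 193]
200 [194, 193, 195, 195, 194, 194, 194, 195, 194, 194, 190, 181, 176, 178, 180, 181, 173, 166, 173, 179, 178, 178, 178, 180, 182, 182, 162, 120, 95, 95, 98, 112, 148, 177, 184, 182, 180, 179, 178, 180, 179, 159, 146, 166, 180, 179, 180, 181, 186, 192, 195, 194, 194, 194, 194, 193, 194, 195, 194]
250 [195, 195, 195, 195, 194, 194, 194, 193, 194, 195, 195, 194, 187, 181, 178, 179, 180, 171, 164, 176, 184, 182, 182, 181, 181, 182, 184, 169, 130, 101, 95, 96, 105, 138, 175, 185, 182, 180, 179, 181, 183, 184, 174, 166, 173, 180, 180, 181, 174, 174, 188, 195, 194, 194, 194, 194, 193, 192, 193]
col 275 [83, 82, 83, 78, 67, 65, 78, 86, 85, 86, 86, 83, 74, 69, 79, 94, 104, 107, 103, 89, 74, 69, 80, 103, 122, 126, 124, 109, 105, 143, 185, 193, 190, 191, 191, 191, 191, 191, 191, 192, 191, 191, 191, 1
[... 255 characters left out ...]
92, 192, 192, 191, 191, 191]
[0.54306129 0.23697137 0.40465017]
pred rail [293.7 203.2] [331.4 202.3] [299.6 364.4] [333.4 363.7] row [272.3 117.3] [348.2 115.4] duct [390.5 387.9] [423.  386.9] plate [214.2 378.4]
(295, 362) [ 0.5463 -0.0094  0.0105] [-0.0222 -0.167   0.0105]
(337, 361) [ 0.5895 -0.0046  0.0105] [ 0.0213 -0.1669  0.0105]
(258, 113) [0.5001 0.2356 0.0525] [-0.0412  0.0816  0.0525]
(367, 112) [0.5858 0.2437 0.0525] [0.0449 0.0803 0.0525]
(319, 320) [0.5641 0.0624 0.0545] [ 0.0034 -0.0976  0.0545]
(225, 368) [ 0.4728 -0.0281  0.003 ] [-0.0973 -0.1775  0.003 ]
(297, 321) [0.5447 0.0508 0.037 ] [-0.0172 -0.1069  0.037 ]
(342, 317) [0.5863 0.0585 0.037 ] [ 0.025  -0.1038  0.037 ]
```

```bash
python3 - <<'E'
from h import *
import json
from scipy.optimize import least_squares
s=json.load(open("w1.json")); c=cam("wrist",s); ctop=cam("top")
m=[((295,150),(333.3,150)),((296.7,200),(334.8,200)),((298,250),(336,250))]
mids=[]
for l,r in m:
    a,b=unproj(c,[l,r],.0105); mids.append((a+b)/2); print(np.linalg.norm(b-a).round(4),mids[-1].round(4))
d=mids[0]-mids[2]; print("yaw from rail",np.arctan2(-d[0],d[1]))
# joint fit wrist: x edges + y's
obs=[((-.0175,None,.0105),l) for l,r in m]+[((.0175,None,.0105),r) for l,r in m]+[((.072,None,.04),(395,380)),((.104,None,.04),(427,380))][:0]
yobs=[((0,.078,.0525),(275,113.5)),((-.0,-.17,.0105),(330,360))]
def loc(p,uv,z):
    w=unproj(c,uv,z)[0]; return R.from_euler('z',-p[2]).apply(w-[p[0],p[1],0])
f=lambda p:[loc(p,uv,o[2])[0]-o[0] for o,uv in obs]+[loc(p,uv,o[2])[1]-o[1] for o,uv in yobs]
r=least_squares(f,[.55,.159,.11],x_scale=[.01,.01,.1]); p=r.x; print("panel",p.round(4),(r.fun*1e3).round(2))
for n,uv,z in[("clamp L",(297,321),.037),("clamp R",(343,318),.037),("screw",(319,320),.0545),("hole",(225,368),.003),("ductbot L",(394,384),.04),("ductbot R",(427,384),.04),("row corner",(258,113),.0525),("row corner",(367,111),.0525)]: print(n,loc(p,uv,z).round(4))
c=ctop
for n,uv,z in[("duct r",(321,216),.04),("duct l",(171,229),.04),("brass r",(287,294),.032),("brass l",(215,299),.032),("hole",(326,295),.003),("hole",(179,307),.003)]: print("top",n,loc(p,uv,z).round(4))
E
```

```text
0.0345 [0.5473 0.2074 0.0105]
0.0353 [0.5527 0.1619 0.0105]
0.0364 [0.5582 0.1136 0.0105]
yaw from rail 0.11586091934477011
panel [0.5525 0.163  0.1187] [ 0.33 -0.05 -0.86 -0.17  0.27  0.48 -0.63  0.63]
clamp L [-0.021  -0.1105  0.037 ]
clamp R [ 0.0221 -0.1088  0.037 ]
screw [-0.0004 -0.1013  0.0545]
hole [-0.1018 -0.1803  0.003 ]
ductbot L [ 0.0708 -0.1801  0.04  ]
ductbot R [ 0.1032 -0.1814  0.04  ]
row corner [-0.0434  0.0782  0.0525]
row corner [0.0427 0.0769 0.0525]
top duct r [ 0.0839 -0.1848  0.04  ]
top duct l [0.0868 0.1751 0.04  ]
top brass r [-0.0924 -0.0881  0.032 ]
top brass l [-0.0887  0.082   0.032 ]
top hole [-0.1016 -0.1793  0.003 ]
top hole [-0.0981  0.1762  0.003 ]
```

The plate is at (0.5525,0.163) with yaw 0.117. The row corners come out at ±43 mm in x and y = 78 mm, so the fit holds, and the clamp is at y of about -0.101. Now to hover over the breaker.

```bash
python3 -m crank '-0.026 0.53 0.01 0 0 0;-0.026 0.53 0.01 0 0 0;-0.026 0.53 0.01 0 0 0;-0.026 0.53 0.01 0 0 0;-0.026 0.53 0.01 0 0 0;-0.026 0.53 0.01 0 0 0;-0.026 0.53 0.01 0 0 0;-0.026 0.53 0.01 0 0 0;-0.026 0.53 0.01 0 0 0;-0.026 0.53 0.01 0 0 0;-0.026 0.53 0.01 0 0 0;-0.026 0.53 0.01 0 0 0;-0.026 0.53 0.01 0 0 0'
python3 - <<'E'
from h import *
import json
s=manip.sense(); im=manip.snapshot("wrist");cv2.imwrite("pics/w2.png",im); json.dump({k:np.array(v).tolist() for k,v in s.items()},open("w2.json","w"))
print(tool(s).round(3),s["joint_pos"])
E
```

```text
time_s: 3.52
tool_pos: [0.5693, -0.3594, 0.2517]
tool_rot: [0.0, 0.999, 0.043, 0.0]
ft_force: [-0.1, 0.1, 1.3]
width: 0.0851
[[ 0.996  0.086  0.     0.569]
 [ 0.086 -0.996 -0.    -0.359]
 [ 0.     0.    -1.     0.252]
 [ 0.     0.     0.     1.   ]] [-6.01065511e-01  1.07411062e-01  1.41817615e+00  1.61476600e-05
  1.61548841e+00 -6.87017340e-01]
```

View pics/w2.png

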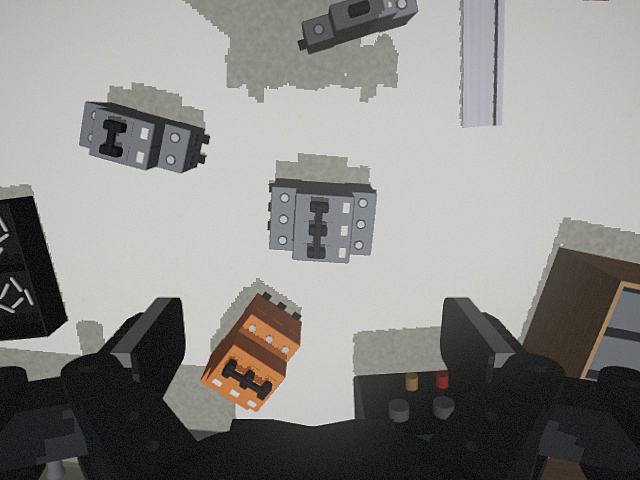

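The three-pole breaker is at (322,222) with its labels on the right, towards tool +x. The orange decoy at (252,350) and the two-pole at (140,138) stay clear of the planned grasp. I'll enlarge it to pick out corners.

```bash
python3 - <<'E'
import cv2
a=cv2.imread("pics/w2.png")[165:275,255:390]
cv2.imwrite("pics/c3.png",cv2.convertScaleAbs(cv2.resize(a,None,fx=5,fy=5,interpolation=cv2.INTER_CUBIC),alpha=1.4))
E
```

```text
(no output)
```

View pics/c3.png

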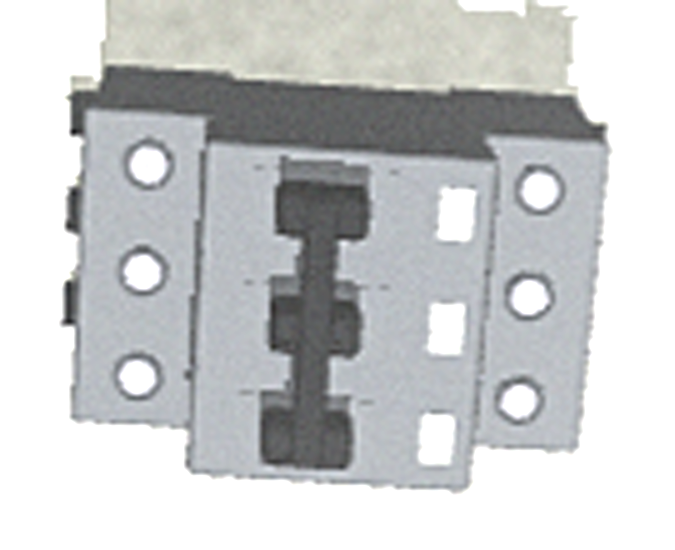

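The nose-top corners in the crop are (210,141), (497,161), (468,489) and (188,470). The body-top corners are (86,110), (606,141), (577,449) and (73,419).

```bash
python3 - <<'E'
from h import *
import json
from scipy.optimize import least_squares
s=json.load(open("w2.json")); c=cam("wrist",s); T=tool(s)
n=np.array([(210,141),(497,161),(468,489),(188,470)])/5.+[255-.4,165-.4]
b=np.array([(86,110),(606,141),(577,449),(73,419)])/5.+[255-.4,165-.4]
ob=np.vstack([n,b]); hx=[(-1,1),(1,1),(1,-1),(-1,-1)]
m=np.array([(x*.0225,y*.027,.0715) for x,y in hx]+[(x*.043,y*.027,.0475) for x,y in hx])
for q,z in((n,.0715),(b,.0475)):
    w=unproj(c,q,z); print("centre",w.mean(0).round(4),"sides",[np.linalg.norm(w[i]-w[i-1]).round(4) for i in range(4)])
f=lambda p:(proj(c,R.from_euler('z',p[3]).apply(m+[p[2],0,0])+[p[0],p[1],0])-ob).ravel()
r=least_squares(f,[.57,-.37,0,0],x_scale=[.01,.01,.01,.1]); p=r.x; print(p.round(4),"nose offs",p[2]); print(r.fun.reshape(-1,2).round(1))
g=R.from_euler('z',p[3]).apply([p[2],0,0])+[p[0],p[1],0]
yaw=np.arctan2(T[1,0],T[0,0]); print("model origin",g,"tool yaw",yaw)
print("shift tool xy",(T[:3,:3].T@(g-T[:3,3])).round(4),"turn tool z",-(p[3]-yaw))
E
```

```text
centre [ 0.5778 -0.3762  0.0715] sides [np.float64(0.0527), np.float64(0.0437), np.float64(0.0528), np.float64(0.0444)]
centre [ 0.5776 -0.3764  0.0475] sides [np.float64(0.0526), np.float64(0.0848), np.float64(0.0528), np.float64(0.0854)]
[-0.3111 -0.3962  0.889   0.0223] nose offs 0.8890483259580959
[[-1.1 -0.6]
 [ 0.6 -0.8]
 [ 0.3  0.7]
 [-0.4  1.1]
 [-0.4 -1. ]
 [ 1.1 -0.5]
 [ 0.3  0.8]
 [-0.4  0.6]]
model origin [ 0.57773102 -0.37636747  0.        ] tool yaw 0.0859526191930354
shift tool xy [0.0069 0.0175 0.2517] turn tool z 0.06363681476143675
```

The breaker is at (0.5777,-0.3764) with yaw 0.022, and the measured sizes match to 2%. I'll grip the nose across x with the TCP at z 0.050.

```bash
python3 -m crank '0.007 0.0175 0.05 0 0 0.064;0.007 0.0175 0.10 0 0 0.064;0.007 0.0175 0.13 0 0 0.064;0.007 0.0175 0.16 0 0 0.064;0.007 0.0175 0.185 0 0 0.064;0.007 0.0175 0.202 0 0 0.064;0.007 0.0175 0.202 0 0 0.064;0.007 0.0175 0.202 0 0 0.064' 1
python3 -m crank '0 0 0 0 0 0;0 0 0 0 0 0;0 0 0 0 0 0;0 0 0 0 0 0;0 0 0 0 0 0;0 0 0 0 0 0;0 0 0 0 0 0;0 0 0 0 0 0' 0
```

```text
time_s: 4.58
tool_pos: [0.578, -0.3773, 0.0505]
tool_rot: [0.0, 1.0, 0.011, 0.001]
ft_force: [0.0, -0.3, -0.5]
width: 0.0851
time_s: 5.58
tool_pos: [0.5778, -0.3773, 0.0501]
tool_rot: [0.0, 1.0, 0.01, 0.0]
ft_force: [-1.8, 0.1, 4.5]
width: 0.0438
```

```bash
python3 -m crank '0 0 -0.02 0 0 0;0 0 -0.06 0 0 0;0 0 -0.10 0 0 0;0 0 -0.14 0 0 0;0 0 -0.15 0 0 0;0 0 -0.15 0 0 0;0 0 -0.15 0 0 0' 
python3 - <<'E'
from h import *
s=manip.sense(); T=tool(s); print(T.round(4),s["width"],s["ft_force"])
a=.117; tgt=np.array([.5525,.163,.20])+R.from_euler('z',a).apply([0,.043,0])
print("shift",(T[:3,:3].T@(tgt-T[:3,3])).round(4),"turn",np.arctan2(T[1,0],T[0,0])-a)
E
```

```text
time_s: 6.45
tool_pos: [0.5771, -0.3767, 0.1972]
tool_rot: [-0.001, 1.0, 0.011, -0.001]
ft_force: [0.4, 0.4, -2.5]
width: 0.0437
[[ 0.9998  0.021  -0.0022  0.5771]
 [ 0.021  -0.9998  0.0015 -0.3767]
 [-0.0021 -0.0015 -1.      0.1972]
 [ 0.      0.      0.      1.    ]] 0.04372946859022018 [ 0.37840937  0.35977051 -2.54064545]
shift [-0.0174 -0.5829 -0.0018] turn -0.0959745924605482
```

```bash
python3 -m crank '-0.001 -0.02 0 0 0 0;-0.002 -0.06 0 0 0 -0.01;-0.003 -0.10 0 0 0 -0.02;-0.005 -0.15 0 0 0 -0.03;-0.006 -0.20 0 0 0 -0.04;-0.008 -0.25 0 0 0 -0.05;-0.009 -0.30 0 0 0 -0.06;-0.011 -0.35 0 0 0 -0.07;-0.012 -0.40 0 0 0 -0.08;-0.014 -0.45 0 0 0 -0.09;-0.015 -0.50 0 0 0 -0.096;-0.016 -0.54 0 0 0 -0.096;-0.017 -0.57 0 0 0 -0.096;-0.0174 -0.583 0 0 0 -0.096;-0.0174 -0.583 0 0 0 -0.096;-0.0174 -0.583 0 0 0 -0.096;-0.0174 -0.583 0 0 0 -0.096'
python3 - <<'E'
from h import *
import json
s=manip.sense(); im=manip.snapshot("wrist");cv2.imwrite("pics/w3.png",im); json.dump({k:np.array(v).tolist() for k,v in s.items()},open("w3.json","w"))
print(tool(s).round(4),s["width"])
E
```

```text
time_s: 8.57
tool_pos: [0.548, 0.2046, 0.1993]
tool_rot: [0.0, 0.998, 0.058, 0.0]
ft_force: [-0.0, -0.0, -4.2]
width: 0.044
[[ 9.933e-01  1.157e-01  0.000e+00  5.480e-01]
 [ 1.157e-01 -9.933e-01 -1.000e-04  2.046e-01]
 [ 0.000e+00  1.000e-04 -1.000e+00  1.993e-01]
 [ 0.000e+00  0.000e+00  0.000e+00  1.000e+00]] 0.04403456084836678
```

View pics/w3.png

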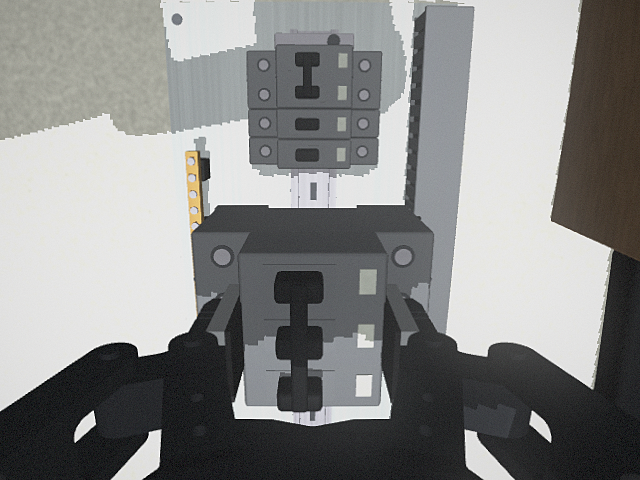

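The held breaker sits square in the jaws, labels right. Its body-top far corners are near (192,233) and (434,233). The row's body edges are at columns 249 and 379. I'll compare their centre lines.

```bash
python3 - <<'E'
from h import *
import json
s=json.load(open("w3.json")); c=cam("wrist",s);T=tool(s)
g=cv2.cvtColor(cv2.imread("pics/w3.png"),6).astype(float)
print("held238",g[236:244].mean(0)[184:200].astype(int).tolist(),g[236:244].mean(0)[426:442].astype(int).tolist())
print("nose265",g[262:268].mean(0)[232:248].astype(int),g[262:268].mean(0)[378:392].astype(int))
for v in(75,95,125,155): print(v,g[v-2:v+3].mean(0)[242:256].astype(int),g[v-2:v+3].mean(0)[372:388].astype(int))
print("rail",g[178:200:5,286:342].astype(int).tolist())
tl=lambda uv,z:(T[:3,:3].T@(unproj(c,uv,z)[0]-T[:3,3]))[:2].round(4)
for n,uv,z in[("heldL",(192,234),.1968),("heldR",(434,234),.1968),("noseL",(238.5,253),.2208),("noseR",(387,253),.2208),("rowL",(249,160),.0525),("rowR",(379,160),.0525),("rowL",(247.5,55),.0525),("rowR",(381.5,55),.0525),("rowface",(315,168.5),.0525)]: print(n,tl(uv,z))
E
```

```text
held238 [231, 230, 230, 231, 231, 237, 230, 138, 77, 92, 96, 96, 98, 95, 96, 96] [105, 105, 105, 106, 106, 105, 97, 97, 143, 152, 151, 149, 149, 150, 149, 150]
nose265 [92 97 97 96 96 99 63 85 93 97 96 94 95 96 97 95] [ 98  97  98  99  99  99  99  92  80  81 100  99  99  98]
75 [162 164 164 168 136  98  97 105 103 103 103 103 105 103] [108 108 109 108 107 110 108 108  92 127 165 167 165 165 165 163]
95 [163 165 162 164 171 116  93 101 102 103 103 104 103 103] [108 108 109 108 107 108 110  96 118 160 167 164 165 163 164 163]
125 [229 230 230 229 233 246 140  87 101 103 104 103 104 103] [108 109 109 110 108 106  85 190 238 230 227 227 228 228 227 228]
155 [231 231 230 230 231 234 246 137  84 104 104 105 105 104] [109 111 111 111 107 102 186 238 230 227 228 229 228 229 229 229]
rail [[231, 230, 230, 234, 233, 222, 223, 216, 220, 218, 222, 216, 147, 226, 219, 217, 216, 214, 215, 213, 219, 219, 218, 218, 219, 215, 214, 214, 218, 220, 219, 220, 217, 215, 217, 219, 217, 213, 213, 216, 213, 216, 204, 151, 224, 218, 222, 223, 228, 229, 228, 233, 231, 230, 232, 231], [231, 229, 230, 232, 230, 
[... 613 characters left out ...]
217, 216, 214, 215, 216, 217, 219, 224, 223, 154, 104, 108, 112, 111, 108, 159, 231, 217, 217, 218, 221, 216, 214, 214, 215, 216, 212, 176, 186, 222, 216, 216, 217, 220, 221, 228, 228, 231, 230, 229, 230], [231, 231, 227, 230, 229, 219, 212, 213, 215, 219, 220, 215, 150, 227, 221, 218, 215, 215, 215, 218, 219, 222, 224, 222, 150, 96, 105, 107, 106, 104, 155, 230, 217, 218, 218, 219, 217, 213, 215, 216, 216, 207, 184, 221, 217, 214, 216, 219, 219, 223, 229, 231, 233, 229, 230, 229]]
heldL [-0.0434 -0.0269]
heldR [ 0.0417 -0.0269]
noseL [-0.023  -0.0276]
noseR [ 0.0211 -0.0276]
rowL [-0.0434 -0.0384]
rowR [ 0.0434 -0.0385]
rowL [-0.0421 -0.1046]
rowR [ 0.0426 -0.1046]
rowface [ 0.0007 -0.0328]
```

The held centre is 0.7 mm to -x of the row's centre line and the gap to the row is about 6 mm. I'll correct both slightly, lower to just above the rail, then descend gently.

```bash
python3 -m crank '0.0008 0.002 0.02 0 0 0;0.0008 0.002 0.05 0 0 0;0.0008 0.002 0.08 0 0 0;0.0008 0.002 0.11 0 0 0;0.0008 0.002 0.127 0 0 0;0.0008 0.002 0.133 0 0 0;0.0008 0.002 0.133 0 0 0;0.0008 0.002 0.133 0 0 0'
python3 -m crank '0 0 0.002 0 0 0;0 0 0.004 0 0 0;0 0 0.006 0 0 0;0 0 0.008 0 0 0;0 0 0.008 0 0 0;0 0 0.008 0 0 0'
```

```text
time_s: 9.62
tool_pos: [0.5495, 0.2037, 0.0674]
tool_rot: [-0.0, 0.998, 0.058, 0.001]
ft_force: [-1.0, 0.6, -3.3]
width: 0.0435
time_s: 10.38
tool_pos: [0.549, 0.2036, 0.0583]
tool_rot: [0.0, 0.998, 0.058, 0.0]
ft_force: [-0.4, 1.3, -3.1]
width: 0.0436
```

No contact, with the underside already about 2 mm below the rail's top, so the recess has entered the rail. Down the rest.

```bash
python3 -m crank '0 0 0.001 0 0 0;0 0 0.002 0 0 0;0 0 0.003 0 0 0;0 0 0.0035 0 0 0;0 0 0.0035 0 0 0;0 0 0.0035 0 0 0'
```

```text
time_s: 11.12
tool_pos: [0.5491, 0.2036, 0.0552]
tool_rot: [-0.0, 0.998, 0.058, 0.0]
ft_force: [-2.2, 0.1, 5.4]
width: 0.0437
```

Contact at the expected height (0.055). Release and rise.

```bash
python3 -m crank '0 0 0 0 0 0;0 0 0 0 0 0;0 0 0 0 0 0;0 0 0 0 0 0;0 0 0 0 0 0;0 0 0 0 0 0' 1
python3 -m crank '0 0 -0.02 0 0 0;0 0 -0.06 0 0 0;0 0 -0.10 0 0 0;0 0 -0.14 0 0 0;0 0 -0.18 0 0 0;0 0 -0.20 0 0 0;0 0 -0.20 0 0 0;0 0 -0.20 0 0 0'
python3 - <<'E'
from h import *
import json
s=manip.sense(); im=manip.snapshot("wrist");cv2.imwrite("pics/w4.png",im); json.dump({k:np.array(v).tolist() for k,v in s.items()},open("w4.json","w"))
print(tool(s).round(4),s["width"],s["ft_force"])
E
```

```text
time_s: 11.88
tool_pos: [0.549, 0.2036, 0.0548]
tool_rot: [0.0, 0.998, 0.058, 0.0]
ft_force: [-0.7, -0.3, 0.3]
width: 0.0856
time_s: 12.88
tool_pos: [0.5486, 0.2034, 0.2531]
tool_rot: [0.0, 0.998, 0.058, -0.001]
ft_force: [-0.3, 0.1, -0.4]
width: 0.0854
[[ 9.932e-01  1.167e-01 -1.900e-03  5.486e-01]
 [ 1.167e-01 -9.932e-01 -6.000e-04  2.034e-01]
 [-2.000e-03  4.000e-04 -1.000e+00  2.531e-01]
 [ 0.000e+00  0.000e+00  0.000e+00  1.000e+00]] 0.08543073367658889 [-0.31735408  0.06870895 -0.38731101]
```

View pics/w4.png

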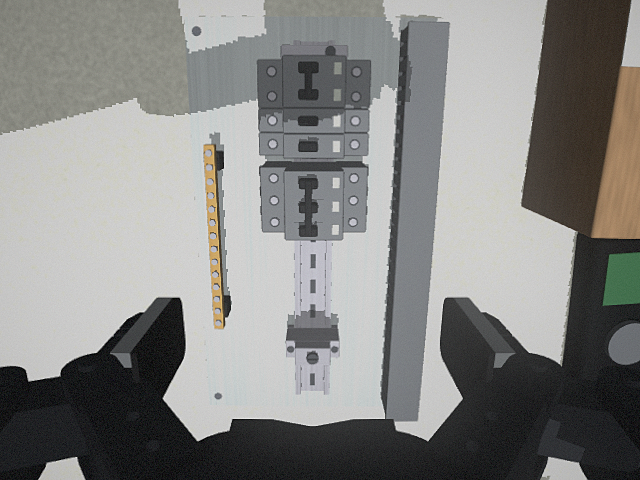

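The breaker sits seated in line with the row, labels on the same side as theirs, with a small gap. The clamp screw is at (312,357). Next I'll shut the fingers and go behind the clamp.

```bash
python3 - <<'E'
from h import *
import json
s=json.load(open("w4.json")); c=cam("wrist",s);T=tool(s)
M=R.from_euler('z',.117); ct=np.array([.5525,.163,0])
for n,uv,z in[("screw",(312.5,357.5),.0545),("baseL",(286.5,355),.037),("baseR",(340,355),.037),("brkL",(260.5,200),.0525),("brkR",(367,200),.0525),("rowL",(260,145),.0525),("rowR",(369,145),.0525)]:
    w=unproj(c,uv,z)[0]; print(n,w.round(4),M.inv().apply(w-ct).round(4))
tgt=ct+M.apply([0,-.142,.12]); print(tgt,(T[:3,:3].T@(tgt-T[:3,3])).round(4),np.arctan2(T[1,0],T[0,0]))
E
```

```text
screw [0.5639 0.0625 0.0545] [-0.0004 -0.1012  0.0545]
baseL [0.5405 0.0516 0.037 ] [-0.0249 -0.1093  0.037 ]
baseR [0.5905 0.0575 0.037 ] [ 0.0254 -0.1092  0.037 ]
brkL [0.5053 0.1992 0.0525] [-0.0426  0.0415  0.0525]
brkR [0.591  0.2094 0.0525] [0.0436 0.0415 0.0525]
rowL [0.5011 0.2429 0.0525] [-0.0417  0.0854  0.0525]
rowR [0.586  0.2529 0.0525] [0.0438 0.0854 0.0525]
[0.56907612 0.02197081 0.12      ] [-0.0005  0.1826  0.1332] 0.11695124398254042
```

```bash
python3 -m crank '0 0.04 0 0 0 0;0 0.09 0.02 0 0 0;0 0.14 0.05 0 0 0;0 0.17 0.09 0 0 0;0 0.183 0.12 0 0 0;0 0.183 0.15 0 0 0;0 0.183 0.18 0 0 0;0 0.183 0.21 0 0 0;0 0.183 0.225 0 0 0;0 0.183 0.225 0 0 0;0 0.183 0.225 0 0 0;0 0.183 0.225 0 0 0' 0
```

```text
time_s: 14.42
tool_pos: [0.5708, 0.0219, 0.0309]
tool_rot: [0.0, 0.998, 0.058, 0.001]
ft_force: [0.4, 0.3, 0.2]
width: 0.0004
```

```bash
python3 -m crank '0 0 0.002 0 0 0;-0.001 0 0.004 0 0 0;-0.0015 -0.003 0.004 0 0 0;-0.0015 -0.006 0.004 0 0 0;-0.0015 -0.009 0.004 0 0 0;-0.0015 -0.012 0.004 0 0 0;-0.0015 -0.015 0.004 0 0 0;-0.0015 -0.018 0.004 0 0 0;-0.0015 -0.021 0.004 0 0 0;-0.0015 -0.024 0.004 0 0 0;-0.0015 -0.028 0.004 0 0 0;-0.0015 -0.032 0.004 0 0 0;-0.0015 -0.036 0.004 0 0 0;-0.0015 -0.040 0.004 0 0 0'
python3 -m crank '0 -0.005 0 0 0 0;0 -0.010 0 0 0 0;0 -0.015 0 0 0 0;0 -0.020 0 0 0 0;0 -0.025 0 0 0 0;0 -0.030 0 0 0 0;0 -0.035 0 0 0 0;0 -0.040 0 0 0 0;0 -0.045 0 0 0 0;0 -0.050 0 0 0 0;0 -0.055 0 0 0 0;0 -0.060 0 0 0 0;0 -0.065 0 0 0 0;0 -0.068 0 0 0 0;0 -0.070 0 0 0 0;0 -0.070 0 0 0 0'
python3 - <<'E'
from h import *
s=manip.sense(); M=R.from_euler('z',.117); print("panel",M.inv().apply(s["tool_pos"]-np.array([.5525,.163,0])).round(4),"F",M.inv().apply(s["ft_force"]).round(2),s["joint_pos"].round(2))
E
```

```text
time_s: 16.18
tool_pos: [0.5641, 0.0617, 0.0258]
tool_rot: [-0.0, 0.998, 0.058, 0.0]
ft_force: [1.7, -0.9, 0.3]
width: 0.0002
time_s: 18.18
tool_pos: [0.5559, 0.131, 0.0257]
tool_rot: [-0.0, 0.998, 0.059, -0.0]
ft_force: [-0.4, 0.3, 0.0]
width: -0.0001
panel [-0.0004 -0.0321  0.0257] F [-0.32  0.34  0.04] [0.19 0.03 1.88 0.   1.23 0.07]
```

The clamp is sliding with little drag. From here I go slowly.

```bash
python3 -m crank '0 -0.002 0 0 0 0;0 -0.004 0 0 0 0;0 -0.006 0 0 0 0;0 -0.008 0 0 0 0;0 -0.010 0 0 0 0;0 -0.0115 0 0 0 0;0 -0.013 0 0 0 0;0 -0.014 0 0 0 0;0 -0.015 0 0 0 0;0 -0.016 0 0 0 0;0 -0.017 0 0 0 0;0 -0.018 0 0 0 0;0 -0.019 0 0 0 0;0 -0.020 0 0 0 0'
python3 -m crank '0 -0.0005 0 0 0 0;0 -0.001 0 0 0 0;0 -0.0015 0 0 0 0;0 -0.002 0 0 0 0;0 -0.0025 0 0 0 0;0 -0.003 0 0 0 0'
python3 - <<'E'
from h import *
s=manip.sense(); M=R.from_euler('z',.117); print("panel",M.inv().apply(s["tool_pos"]-np.array([.5525,.163,0])).round(4),"F",M.inv().apply(s["ft_force"]).round(2))
E
```

```text
time_s: 19.92
tool_pos: [0.5536, 0.1508, 0.0258]
tool_rot: [0.0, 0.998, 0.058, -0.0]
ft_force: [0.4, -2.1, -0.8]
width: -0.0001
time_s: 20.68
tool_pos: [0.5533, 0.1538, 0.0258]
tool_rot: [-0.0, 0.998, 0.058, 0.0]
ft_force: [0.6, -2.3, -1.4]
width: -0.0
panel [-0.0003 -0.0092  0.0258] F [ 0.34 -2.4  -1.36]
```

```bash
python3 -m crank '0 -0.0003 0 0 0 0;0 -0.0006 0 0 0 0;0 -0.0009 0 0 0 0;0 -0.0012 0 0 0 0;0 -0.0015 0 0 0 0'
python3 -m crank '0 -0.0003 0 0 0 0;0 -0.0006 0 0 0 0;0 -0.0009 0 0 0 0'
python3 -m crank '0 -0.0003 0 0 0 0;0 -0.0006 0 0 0 0;0 -0.0009 0 0 0 0'
```

```text
time_s: 21.3
tool_pos: [0.5531, 0.1552, 0.0258]
tool_rot: [0.0, 0.998, 0.058, 0.0]
ft_force: [-0.1, -2.3, -1.9]
width: 0.0001
time_s: 21.68
tool_pos: [0.553, 0.1561, 0.0258]
tool_rot: [-0.0, 0.998, 0.058, -0.0]
ft_force: [1.2, -2.3, -1.8]
width: 0.0001
time_s: 22.05
tool_pos: [0.5529, 0.1568, 0.0258]
tool_rot: [0.0, 0.998, 0.058, 0.0]
ft_force: [2.2, -5.9, -1.2]
width: 0.0001
```

Contact with the row: the force has begun to rise. I'll use 0.1 mm steps.

```bash
python3 -m crank '0 0 0 0 0 0;0 0 0 0 0 0'
python3 -m crank '0 -0.0001 0 0 0 0;0 -0.0001 0 0 0 0;0 -0.0001 0 0 0 0'
```

```text
time_s: 22.3
tool_pos: [0.5529, 0.1568, 0.0258]
tool_rot: [0.0, 0.998, 0.058, 0.0]
ft_force: [1.2, -3.6, -1.1]
width: 0.0
time_s: 22.68
tool_pos: [0.5529, 0.1569, 0.0258]
tool_rot: [0.0, 0.998, 0.058, 0.0]
ft_force: [1.8, -5.6, -1.4]
width: -0.0002
```

```bash
python3 -m crank '0 -0.0001 0 0 0 0;0 -0.0002 0 0 0 0;0 -0.0002 0 0 0 0;0 -0.0002 0 0 0 0'
python3 -m crank '0 -0.0001 0 0 0 0;0 -0.0001 0 0 0 0;0 -0.0001 0 0 0 0'
```

```text
time_s: 23.18
tool_pos: [0.5529, 0.1568, 0.0258]
tool_rot: [0.0, 0.998, 0.058, -0.0]
ft_force: [1.1, -7.3, -0.6]
width: 0.0
time_s: 23.55
tool_pos: [0.5529, 0.1569, 0.0258]
tool_rot: [0.0, 0.998, 0.058, -0.0]
ft_force: [1.9, -9.8, -0.6]
width: 0.0001
```

```bash
python3 -m crank '0 -0.0001 0 0 0 0;0 -0.0001 0 0 0 0;0 -0.0001 0 0 0 0;0 -0.0001 0 0 0 0;0 -0.0001 0 0 0 0;0 -0.0001 0 0 0 0;0 -0.0001 0 0 0 0;0 -0.0001 0 0 0 0'
python3 -m crank '0 0 0 0 0 0;0 0 0 0 0 0;0 0 0 0 0 0;0 0 0 0 0 0;0 0 0 0 0 0;0 0 0 0 0 0;0 0 0 0 0 0;0 0 0 0 0 0'
python3 -m crank '0 0 0 0 0 0;0 0 0 0 0 0;0 0 0 0 0 0;0 0 0 0 0 0;0 0 0 0 0 0;0 0 0 0 0 0;0 0 0 0 0 0;0 0 0 0 0 0'
python3 - <<'E'
from h import *
cv2.imwrite("pics/w5.png",np.vstack([manip.snapshot("wrist")[:300],cv2.resize(manip.snapshot("scene")[180:300,300:480],(640,300),interpolation=cv2.INTER_CUBIC)]))
s=manip.sense(); M=R.from_euler('z',.117); print("panel",M.inv().apply(s["tool_pos"]-np.array([.5525,.163,0])).round(4),"F",M.inv().apply(s["ft_force"]).round(2))
E
```

```text
time_s: 24.55
tool_pos: [0.5529, 0.1568, 0.0258]
tool_rot: [0.001, 0.998, 0.058, -0.0]
ft_force: [1.8, -9.4, -0.3]
width: 0.0002
time_s: 25.55
tool_pos: [0.5529, 0.1569, 0.0258]
tool_rot: [0.001, 0.998, 0.058, 0.0]
ft_force: [1.5, -9.4, -0.5]
width: 0.0001
time_s: 26.55
tool_pos: [0.5529, 0.1569, 0.0258]
tool_rot: [0.001, 0.998, 0.058, -0.0]
ft_force: [2.2, -9.7, -1.3]
width: -0.0002
panel [-0.0003 -0.0061  0.0258] F [ 0.32 -9.65 -0.17]
```

View pics/w5.png

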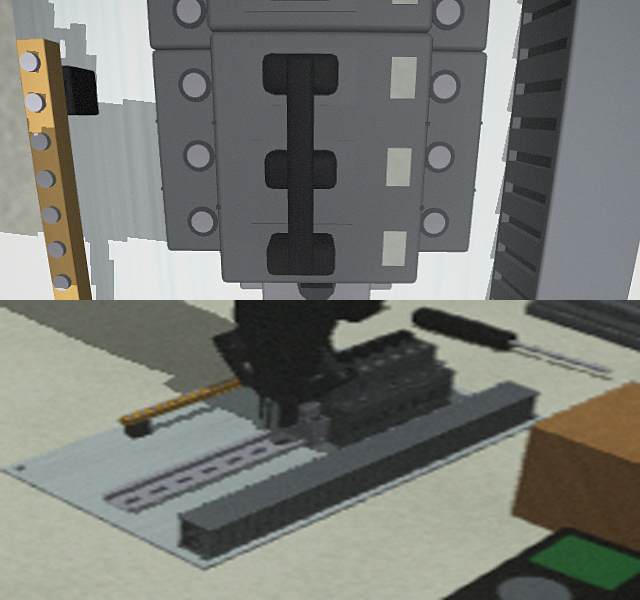

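The breaker is closed up on the row with no gap (seam at row 48), and the clamp is tight against it. The push is steady at 9.4 to 9.7 N. I'll hold a bit longer, then hand in.

```bash
python3 -m crank '0 0 0 0 0 0;0 0 0 0 0 0;0 0 0 0 0 0;0 0 0 0 0 0;0 0 0 0 0 0;0 0 0 0 0 0;0 0 0 0 0 0;0 0 0 0 0 0;0 0 0 0 0 0;0 0 0 0 0 0;0 0 0 0 0 0;0 0 0 0 0 0'
python3 -c "
from bench import manip
print(manip.hand_in())"
```

```text
time_s: 28.15
tool_pos: [0.5529, 0.1569, 0.0258]
tool_rot: [0.001, 0.998, 0.058, 0.0]
ft_force: [1.7, -8.9, -0.7]
width: 0.0002
the job is handed in; nothing more can be done
None
```

I set the three-pole breaker on the rail with its line end towards plate +x and let go of it. I then slid the end clamp up with the shut fingers until the breaker closed on the row, and handed in at about 28 s while still pushing.

- **Push:** the wrist force held at about 9 to 10 N for over 4 s (8.9 N at the last reading). Allowing for about 1 N of clamp drag, that leaves roughly 8 to 9 N on the breaker. This is inferred; I could not read the contact forces directly.
- **Fit:** the last wrist and scene pictures show the breaker square with the row, no gap, and the clamp against it. The fingers stopped about 1 mm short of where I expected the clamp's back face to be when closed up, which is within the calibration error and the 3.5 mm tolerance.
- **Rest of the bench:** my moves stayed clear of everything else, and no check failed. I did not re-measure the other things afterwards.

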